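Seat the keyed lid of the green dust-filter pot

TASK

The lid of the green dust-filter pot has been put on askew and stands proud of the rim. Without lifting it off the pot, turn it by its bar handle until its red pointer is over the pot's yellow lug, let it drop so that it sits flush and fully home on the rim, and let go. The grey pot is properly closed: leave its lid as it is.

Things in the scene. Friction and masses are not known exactly. Their poses are not given: they have to be found in the camera images.
- green_lid_grip (a point): Loose white lid, 0.3 kg: flange 116 mm wide, 8 thick; across it an upright black bar 70 long, 18 thick, 40 high. Point: on the axis in the bar, 16 below its top, 24 above the flange top. x along the bar to the red pointer on the flange edge, z up. Below: three keys 10 wide, 10 tall (one under the pointer, two 120 degrees off) and a spigot 82 wide, 16 long, in the pot's mouth.
- green_pot_mouth (a point): Fixed green pot, 110 mm wide (foot 140), 90 high, bore 90, on a 4 mm mat. Point: centre of the mouth at rim height; x to the yellow lug on its side, z up. The lid's grip point is 42 mm above this point now, level, its keys riding on the rim, and 32 mm above it when home. The red pointer starts 30 to 70 degrees anticlockwise (from above) of the lug, so turn the lid clockwise.
- green_pot_notch (a point): Middle of the notch in the green pot's rim just above its yellow lug, at rim height, 50 mm from the mouth's centre. The rim has three such notches, 120 degrees apart, 28 mm wide and 14 deep, one for each key of the lid: the keys drop in when the pointer is within about 8 degrees of the lug. The lug sticks out 18 mm. Axes as the pot's.
- grey_lid_grip (a point): Lid of the fixed grey pot, already home, to be left alone. Pot and lid have the same shape and size as the green pot's, and the point and axes lie the same way in the lid. The two pots' centres are at least 200 mm apart, either one on the left.

How it is judged:
At the end, for the whole second after the job is handed in: The green pot's lid is down on its rim (within 4 mm of fully home), level within 3.4 degrees, centred within 15 mm, its red pointer within 15 degrees of the yellow lug, and let go (z of green_lid_grip in the frame of green_pot_mouth below 0.036 m and horizontal distance between green_lid_grip and green_pot_mouth below 0.015 m and angle between green_lid_grip's own z axis and vertical below 0.06 rad and angle between the x axis of green_lid_grip and the x axis of green_pot_mouth, either way round below 0.26 rad); the robot touches nothing.
It fails at once if the green pot's lid is lifted off the pot (more than 28 mm above where it first rests) (z of green_lid_grip in the frame of green_pot_mouth above 0.07 m).
It fails at once if the grey pot's lid is disturbed (moved more than 12 mm) (distance of grey_lid_grip from where it was at the start of the episode above 0.012 m).
It also fails if it takes over 29 s, if anything falls off the work surface, if the arm or the gripper's body presses on something with over 40 N, if the wrist force passes 120 N, or if a joint passes its speed limit or range.

ROBOT

A 7-joint arm with a two-finger parallel gripper is mounted at the origin on the work surface. World frame = base frame: x ahead of the robot, y to its left, z up, the work surface at z = 0. Lengths are in m, angles in rad, forces in N, time in s.
With the tool pointing down it reaches from about 0.425 to 0.925 m from the base axis. Payload 6.8 kg.
Tool frame: the origin (TCP) lies at the very end of the fingers, on their centre line; the grasp point (between the pads) lies 19 mm behind it (r.grip_depth is the distance from the TCP to the grasp point, in m); z points along the fingers, y is the direction in which the jaws open and shut (so a half turn about z gives the same grasp; the last joint's range is limited). The gripper opens to 85 mm and grips with 20 to 120 N. Pads are 22 mm wide; open, the fingers measure 114 mm over their backs; the gripper's body (76 mm by 85 mm) begins 54 mm behind the grasp point. The pads swing forward as they close: fully open they stand 13 mm farther back than shut.
Start: joints at [1.132, 0.477, 0.022, 1.555, -0.011, 1.109, -0.083], TCP at [0.219, -0.638, 0.231] pointing down, gripper open.
Joint ranges: [-2.96, 2.96], [-0.34, 2.1], [-1.41, 1.46], [0.24, 2.44], [-1.37, 4.51], [0.17, 1.92], [-2.96, 2.96]. Speed limits (rad/s): [2.39, 2.39, 3.14, 3.14, 3.14, 3.14, 3.14].

INTERFACE

Orientations are given as a rotation vector (axis times angle).
In Python, from bench import r, grab_frame gives the robot as it stands. The module is installed in compiled form; this text tells all that it offers.
- The arm moves only by the tool play_rows, never from a script. Its argument "increments" is a list of rows, each a list of 7 numbers: the shift along the tool's x, y, z in mm, then the turn, a rotation vector about the tool's x, y, z in rad, then the closure in counts, from 0 (fully open) to 255 (shut). In form: [[tx, ty, tz, rx, ry, rz, claw], ...]. A call has 1 to 5 rows; each row shifts and turns the pose as measured when the row begins, along the tool's axes as they then stand; what a row does not reach is not made up. A row lasts 1/10 s, in which the tool goes at most 50 mm and 8.59 degrees, less where a joint would pass 70% of its speed; a pose out of reach is approached as far as the arm can. A call is refused whole if a number of a shift passes 50 or a number of a turn 0.15, either way. A call with a gripper value outside its range is refused whole. The fingers move at their own pace and stop on an object; "force" is the grip in N (left out, the last holds). Time passes only in rows, so rows that do not move let the fingers close. It gives the time, the measured TCP pose, the force and the opening at its end, in the units of the state.
- r.get_obs(): the state, without advancing time (a new reading comes with each control period).
- grab_frame(name): name is "side" or "top"; returns a dict with "color" (420x560x3 uint8, blue, green, red), "depth" (420x560 float32, m along the optical axis (not along the pixel's ray), 0 where there is no reading), "K" (3x3 intrinsics, pixels), "k1" (the pictures are not rectified: a ray, as slopes to the right and down, at radius r is drawn at 1 + k1 r^2 times it, then the intrinsics apply), "T" (4x4, takes a point from camera to world coordinates). Camera axes: x right, y up, looking along -z (the intrinsics and any distortion apply to the point x, -y, -z); pixel columns grow to the right and rows downward; lengths in m; the calibration is good to about 2 mm. A picture is of the moment at which its call begins.
- r.hand_in(): hands the job in, once; it reports no verdict.
The state is a dict: "clock": time; "joints": joint angles; "qvel": joint speeds; "tau": joint torques, N m; "tcp_pos": TCP position; "orientation": TCP orientation; "contact_force": force on the tool from outside, world axes, zero at the start; "moment": the same for the moment, N m; "grip_width": finger opening in m.
Only numpy, scipy, OpenCV 4.12 (cv2) and the standard library are available. Lean on these libraries where they do the work, as an engineer would, in place of code of your own. Each camera call takes 0.05 s, during which the arm holds its last target.

## Working session

There is one attempt and no reset: what is moved stays moved. The work goes in short steps, Python scripts to look and compute and a tool call to move; the robot and the scene stay as the last step left them, time stands still between calls to the robot, and variables do not carry over. Pictures are saved under pics/ and viewed, and the job is handed in when it is done.

Besides the shell and the picture viewer there is one more tool, called after "Emit:" as name([rows], argument=value, ...), one row to a line, values as JSON. play_rows: Moves the arm, as the interface text tells. Its arguments: {"type":"object","properties":{"increments":{"type":"array","items":{"type":"array","items":{"type":"number"}}},"force":{"type":"number"}},"required":["increments"]}

```bash
mkdir -p pics; cat > h.py <<'E'
import numpy as np, cv2
from bench import r, grab_frame
def shot(n,f):
    d=grab_frame(n); cv2.imwrite(f'pics/{f}.png',d['color']); np.savez(f'pics/{f}.npz',**d); return d
def ray(d,uv):
    K=d['K'];k=float(d['k1']);p=np.array([(uv[0]-K[0,2])/K[0,0],(uv[1]-K[1,2])/K[1,1]])
    s=p.copy()
    for _ in range(30): s=p/(1+k*(s@s))
    T=d['T']; return T[:3,3],T[:3,:3]@np.array([s[0],-s[1],-1.])
def plane(d,uv,z):
    o,v=ray(d,uv); return o+v*(z-o[2])/v[2]
E
python3 - <<'E'
from h import *
for n in('top','side'):
    d=shot(n,n+'0'); print(n,d['T'].round(3).tolist(),d['K'].tolist(),d['k1'])
print(r.get_obs(),r.grip_depth)
E
```

```text
top [[-0.068, 0.972, -0.226, 0.405], [-0.998, -0.067, 0.011, -0.004], [-0.004, 0.226, 0.974, 0.851], [0.0, 0.0, 0.0, 1.0]] [[401.47464604911295, 0.0, 270.7727654057816], [0.0, 401.47464604911295, 203.7330245381486], [0.0, 0.0, 1.0]] -0.06008941465873436
side [[0.981, 0.132, -0.14, 0.436], [-0.192, 0.635, -0.748, -0.627], [-0.01, 0.761, 0.649, 0.68], [0.0, 0.0, 0.0, 1.0]] [[503.3565307329092, 0.0, 285.7070527414657], [0.0, 503.3565307329092, 208.06524945785756], [0.0, 0.0, 1.0]] 0.02813046109364921
{'clock': 0.1, 'joints': array([ 1.13189472,  0.47773472,  0.02236639,  1.55633416, -0.01147101,
        1.10928777, -0.0831223 ]), 'qvel': array([ 9.90084007e-04, -1.51396615e-03,  1.38400010e-04, -3.10520390e-03,
       -8.96188972e-04,  3.94885172e-05,  1.38602702e-04]), 'tau': array([ 4.21103759e-03, -5.97763002e+01,  1.61375050e+00, -2.81957781e+01,
        1.28966695e-02,  5.01554881e-03,  2.81930511e-06]), 'tcp_pos': array([ 0.21904021, -0.63792114,  0.23041959]), 'orientation': array([-3.09716147e+00, -5.16979884e-01,  6.62267129e-04]), 'contact_force': array([ 0.23405433,  0.24887734, -0.3151832 ]), 'moment': array([0.06486317, 0.00513672, 0.03977896]), 'grip_width': 0.08525256402565451} 0.0187
```

View pics/top0.png

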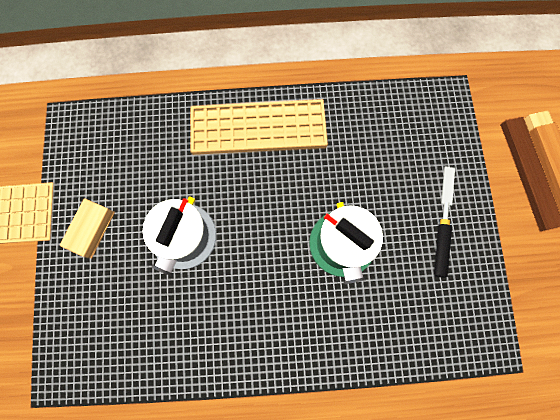

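View pics/side0.png

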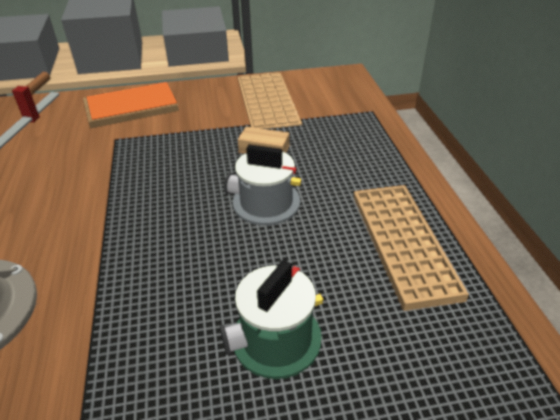

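The top view shows the green pot at about (350,237), its red pointer at (331,219) and its yellow lug at (340,205). The grey pot is at (173,230). In the side view the green lid is at (276,297), the red tip at (296,270) and the lug at (318,299).

```bash
cat > m.py <<'E'
from h import *
def blob(mask,box):
    m=np.zeros_like(mask);x0,y0,x1,y1=box;m[y0:y1,x0:x1]=mask[y0:y1,x0:x1]
    n,l,s,c=cv2.connectedComponentsWithStats(m.astype(np.uint8));i=1+np.argmax(s[1:,4]);return l==i,c[i],s[i,4]
def masks(d):
    hsv=cv2.cvtColor(d['color'],cv2.COLOR_BGR2HSV);h,s,v=[hsv[...,i].astype(int) for i in range(3)]
    return dict(red=((h<8)|(h>172))&(s>150)&(v>120),yel=(h>22)&(h<35)&(s>170)&(v>130),white=(s<40)&(v>190),blk=(v<45))
def meas(d,box,zf):
    M=masks(d);o={}
    for k in M:
        try:o[k]=blob(M[k],box)
        except ValueError: pass
    # flange: hull of white -> plane points -> circle
    w=np.argwhere(o['white'][0])[:,::-1].astype(np.int32)
    hull=cv2.convexHull(w).reshape(-1,2)
    P=np.array([plane(d,q,zf)[:2] for q in hull]);c,R=cv2.minEnclosingCircle((P*1000).astype(np.float32))
    print('flange c',np.round(c,1),'R',round(R,1))
    for k in('red','yel','blk'):
        if k in o: print(k,o[k][1].round(1),o[k][2])
    return o,np.array(c)/1000
E
python3 - <<'E'
from m import *
D={n:dict(np.load(f'pics/{n}0.npz')) for n in('top','side')}
B={'top':(300,190,395,285),'side':(220,250,335,330)}
R={}
for n in D:
    print(n);o,c=meas(D[n],B[n],.112);R[n]=o
    rp=plane(D[n],o['red'][1],.112);print('red',rp.round(4),np.degrees(np.arctan2(*(rp[:2]-c)[::-1])))
    d=D[n];q=np.argwhere(o['blk'][0])[:,::-1].astype(np.float32)
    print('blk rect',cv2.minAreaRect(q),cv2.boxPoints(cv2.minAreaRect(q)).tolist())
# lug triangulate
(o1,v1),(o2,v2)=[ray(D[n],R[n]['yel'][1]) for n in D]
A=np.stack([v1,-v2],1);t=np.linalg.lstsq(A,o2-o1,rcond=None)[0];print('lug',o1+t[0]*v1,o2+t[1]*v2)
# depth-based bar top
d=D['top']
dep=d['depth'];pts=[]
for y in range(200,270):
  for x in range(310,390):
    if dep[y,x]>0:
      o,v=ray(d,(x,y));pts.append(o+v*dep[y,x])
pts=np.array(pts);k=(pts[:,2]>.143)&(pts[:,2]<.165);b=pts[k]
rr=cv2.minAreaRect((b[:,:2]*1000).astype(np.float32));print('bar',k.sum(),np.median(b[:,2]),rr,b.mean(0))
k=(pts[:,2]>.105)&(pts[:,2]<.12);print('fl',cv2.minEnclosingCircle((pts[k][:,:2]*1000).astype(np.float32)),np.median(pts[k][:,2]))
s=cv2.hconcat([cv2.resize(D['top']['color'][180:290,295:400],None,fx=3.5,fy=3.5,interpolation=2),cv2.resize(D['side']['color'][245:355,220:340],None,fx=3.5,fy=3.5,interpolation=2)]);cv2.imwrite('pics/z.png',s)
E
```

```text
top
flange c [ 496.1 -166.6] R 76.3
red [329.9 218.8] 65
yel [339.7 204.3] 30
blk [354.2 234.1] 489
red [ 0.5397 -0.1208  0.112 ] 46.387081554554875
blk rect ((354.3307800292969, 234.1461639404297), (38.941375732421875, 12.980457305908203), 37.87498474121094) [[334.9769287109375, 227.31539916992188], [342.9461669921875, 217.06924438476562], [373.68463134765625, 240.9769287109375], [365.71539306640625, 251.22308349609375]]
side
flange c [ 506.1 -158.9] R 57.9
red [294.1 270.1] 34
blk [274.7 284.8] 825
red [ 0.5425 -0.1178  0.112 ] 48.481231792180836
blk rect ((275.3548889160156, 283.9573974609375), (18.25381851196289, 53.975135803222656), 38.1572265625) [[251.50474548339844, 299.5394287109375], [284.8517150878906, 257.0977783203125], [299.20501708984375, 268.3753662109375], [265.8580627441406, 310.8170166015625]]Traceback (most recent call last):
  File "<stdin>", line 11, in <module>
KeyError: 'yel'
```

```bash
python3 - <<'E'
from m import *
D={n:dict(np.load(f'pics/{n}0.npz')) for n in('top','side')}
hsv=cv2.cvtColor(D['side']['color'],cv2.COLOR_BGR2HSV);print(hsv[298:302,314:322].tolist())
d=D['side'];hh=hsv.astype(int);m=(hh[...,0]>18)&(hh[...,0]<40)&(hh[...,1]>150)&(hh[...,2]>100)
_,us,a=blob(m,(310,285,330,315));print('yel side',us,a)
_,ut,a=blob(masks(D['top'])['yel'],(300,190,395,285))
(o1,v1),(o2,v2)=ray(D['top'],ut),ray(d,us)
t=np.linalg.lstsq(np.stack([v1,-v2],1),o2-o1,rcond=None)[0];L=(o1+t[0]*v1,o2+t[1]*v2);print('lug',L)
def ang(p,c=(.506,-.159)):return np.degrees(np.arctan2(p[1]-c[1],p[0]-c[0]))
print('lug ang',ang(L[0]),ang(L[1]))
for n in D:
  d=D[n];dep=d['depth'];pts=[]
  x0,y0,x1,y1=(310,200,390,270) if n=='top' else (225,250,335,330)
  for y in range(y0,y1):
   for x in range(x0,x1):
    if dep[y,x]>0:
      o,v=ray(d,(x,y));pts.append(o+v*dep[y,x])
  pts=np.array(pts);k=(pts[:,2]>.146)&(pts[:,2]<.165);b=pts[k]
  print(n,'bar',k.sum(),np.median(b[:,2]),cv2.minAreaRect((b[:,:2]*1000).astype(np.float32)),b.mean(0))
  k=(pts[:,2]>.107)&(pts[:,2]<.118);print('fl',cv2.minEnclosingCircle((pts[k][:,:2]*1000).astype(np.float32)),np.median(pts[k][:,2]))
s=cv2.hconcat([cv2.resize(D['top']['color'][180:290,295:400],None,fx=3.5,fy=3.5,interpolation=2),cv2.resize(D['side']['color'][245:355,220:340],None,fx=3.5,fy=3.5,interpolation=2)]);cv2.imwrite('pics/z.png',s)
E
```

```text
[[[28, 19, 237], [26, 71, 235], [26, 123, 240], [27, 142, 244], [27, 147, 245], [27, 146, 244], [27, 148, 241], [26, 153, 225]], [[29, 23, 234], [26, 75, 230], [26, 129, 236], [27, 146, 241], [27, 149, 242], [27, 150, 240], [26, 153, 234], [25, 156, 219]], [[29, 28, 227], [25, 83, 222], [25, 133, 226], [25, 153, 229], [25, 156, 227], [25, 159, 222], [25, 160, 209], [25, 156, 188]], [[28, 34, 218], [24, 87, 202], [24, 139, 200], [24, 159, 199], [24, 160, 194], [24, 161, 187], [24, 161, 177], [24, 153, 162]]]
yel side [319.  300.8] 25
lug (array([ 0.57527597, -0.14988352,  0.07040068]), array([ 0.57484452, -0.14987892,  0.07030578]))
lug ang 7.496851146494126 7.547055764075504
top bar 414 0.1522761641429073 ((505.5251770019531, -157.66380310058594), (70.66200256347656, 18.32602882385254), 48.01861572265625) [ 0.5050901  -0.15712839  0.15208915]
fl ((506.2836608886719, -155.7750244140625), 60.25792694091797) 0.112550746679899
side bar 532 0.1510942263118375 ((505.3641662597656, -159.40675354003906), (69.83580017089844, 18.71639633178711), 46.65144348144531) [ 0.50443882 -0.16200085  0.15076653]
fl ((507.2440490722656, -157.95974731445312), 60.181884765625) 0.11148552845030452
```

View pics/z.png

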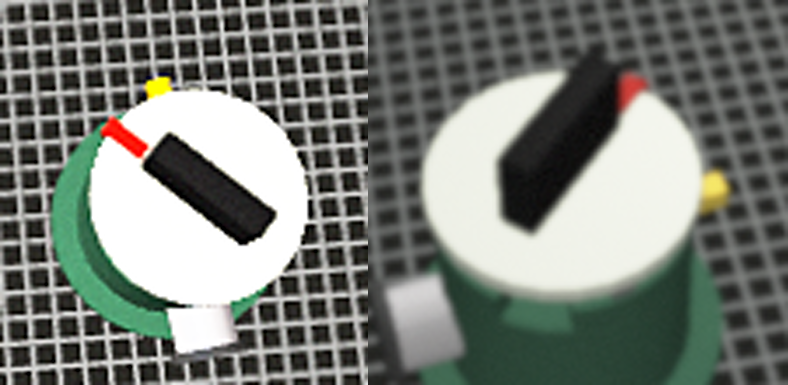

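The lid centre is about (0.506, -0.158) and the bar yaw about 47.5°. The lug is at about 7.4°, so the lid needs to turn about 40° clockwise. I'll move over it now.

Emit:
play_rows([
  [34,-29,0,0,0,0,0],
  [34,-29,0,0,0,0,0],
  [34,-29,0,0,0,0,0],
  [34,-29,0,0,0,0,0],
  [34,-29,0,0,0,0,0],
])

```text
clock: 0.6
tcp_pos: [0.3296, -0.4449, 0.2269]
orientation: [-3.1, -0.496, 0.009]
contact_force: [0.8, 0.7, 0.3]
grip_width: 0.0853
```

```bash
cat > w.py <<'E'
from h import *
from scipy.spatial.transform import Rotation as Ro
import sys
def to(p,yaw):
    s=r.get_obs();R=Ro.from_rotvec(s['orientation']);y=np.radians(yaw)
    Rt=np.array([[np.cos(y),np.sin(y),0],[np.sin(y),-np.cos(y),0],[0,0,-1]])
    print('t',s['clock'],'tcp',s['tcp_pos'].round(4),'yaw',np.degrees(np.arctan2(*R.as_matrix()[1::-1,0])).round(2),'F',s['contact_force'].round(1),'w',s['grip_width'].round(4),'q',s['joints'].round(2))
    print('tool mm',(R.inv().apply(np.array(p)-s['tcp_pos'])*1000).round(1),'rot',(R.inv()*Ro.from_matrix(Rt)).as_rotvec().round(4))
if __name__=='__main__': a=[float(x) for x in sys.argv[1:]]; to(a[:3],a[3])
E
python3 w.py .506 -.158 .231 47.5
```

```text
Traceback (most recent call last):
  File "w.py", line 9, in <module>
    if __name__=='__main__': a=[float(x) for x in sys.argv[1:]]; to(a[:3],a[3])
                                                                 ~~^^^^^^^^^^^^
  File "w.py", line 7, in to
    print('t',s['clock'],'tcp',s['tcp_pos'].round(4),'yaw',np.degrees(np.arctan2(*R.as_matrix()[1::-1,0])).round(2),'F',s['contact_force'].round(1),'w',s['grip_width'].round(4),'q',s['joints'].round(2))
                                                                                                                                                        ^^^^^^^^^^^^^^^^^^^^^
AttributeError: 'float' object has no attribute 'round'
```

```bash
sed -i "s/s\['grip_width'\].round(4)/s['grip_width']/" w.py
python3 w.py .506 -.158 .231 47.5
```

```text
t 0.6 tcp [ 0.3296 -0.4449  0.2269] yaw 18.17 F [0.8 0.7 0.3] w 0.08533055847051511 q [ 0.86  0.29 -0.05  1.85  0.02  1.01 -0.45]
tool mm [ 257.  -217.6   -4.7] rot [-0.0047  0.0044 -0.5118]
```

Emit:
play_rows([
  [36,-31,-1,0,0,0,0],
  [36,-31,-1,0,0,0,0],
  [36,-31,-1,0,0,0,0],
  [36,-31,-1,0,0,0,0],
  [36,-31,-1,0,0,0,0],
])

```text
clock: 1.1
tcp_pos: [0.4543, -0.2325, 0.2306]
orientation: [-3.099, -0.493, 0.012]
contact_force: [1.0, 0.2, -0.6]
grip_width: 0.085
```

Emit:
play_rows([
  [0,0,0,0,0,-0.12,0],
  [0,0,0,0,0,-0.12,0],
  [0,0,0,0,0,-0.12,0],
  [0,0,0,0,0,-0.12,0],
])

```text
clock: 1.5
tcp_pos: [0.4586, -0.2215, 0.2299]
orientation: [-2.868, -1.261, 0.008]
contact_force: [0.9, 0.1, -0.9]
grip_width: 0.0854
```

```bash
python3 w.py .506 -.158 .200 47.5
```

```text
t 1.5 tcp [ 0.4586 -0.2215  0.2299] yaw 47.45 F [ 0.9  0.1 -0.9] w 0.08540550869215302 q [ 0.57  0.23 -0.28  1.93  0.07  1.01 -0.48]
tool mm [78.9 -7.7 29.9] rot [-0.0097  0.0013 -0.0009]
```

Emit:
play_rows([
  [35,-3.5,10,-0.005,0,0,0],
  [35,-3.5,10,-0.005,0,0,0],
  [10,-1,8,0,0,0,0],
  [0,0,0,0,0,0,0],
])

```text
clock: 1.9
tcp_pos: [0.5067, -0.1565, 0.2001]
orientation: [2.874, 1.266, -0.004]
contact_force: [-0.1, 0.9, -0.3]
grip_width: 0.0856
```

```bash
python3 w.py .506 -.158 .121 47.5; python3 - <<'E'
from h import *
shot('side','side1');shot('top','top1')
E
```

```text
t 1.9 tcp [ 0.5067 -0.1565  0.2001] yaw 47.53 F [-0.1  0.9 -0.3] w 0.08564797587086738 q [ 0.44  0.29 -0.31  1.92  0.11  0.95 -0.67]
tool mm [-1.4  0.5 79.1] rot [-0.0003  0.0025  0.0006]
```

View pics/side1.png

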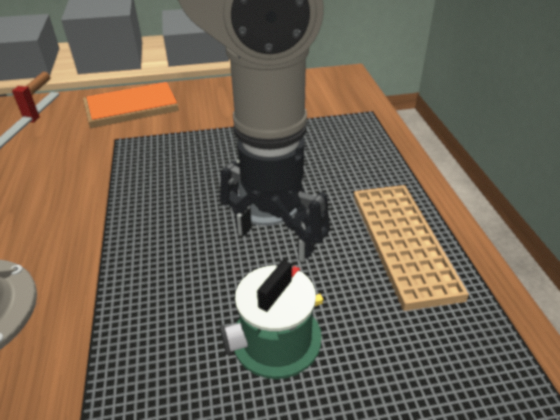

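The gripper is over the lid, with the bar at (275,284) between the fingers at about (245,220) and (315,240). I'll descend.

Emit:
play_rows([
  [-1,0,25,0,0,0,0],
  [0,0,25,0,0,0,0],
  [0,0,18,0,0,0,0],
  [0,0,7,0,0,0,0],
])

```text
clock: 2.4
tcp_pos: [0.5052, -0.1667, 0.1275]
orientation: [2.874, 1.246, 0.001]
contact_force: [-0.1, -0.9, 0.1]
grip_width: 0.0852
```

```bash
python3 w.py .506 -.158 .121 47.5
```

```text
t 2.4 tcp [ 0.5052 -0.1667  0.1275] yaw 46.88 F [-0.1 -0.9  0.1] w 0.08516516405409384 q [ 0.44  0.39 -0.29  1.98  0.16  0.79 -0.7 ]
tool mm [ 6.9 -5.4  6.4] rot [ 0.0083  0.0031 -0.0108]
```

Emit:
play_rows([
  [7,-5.5,6,0.008,0.003,-0.011,0],
  [0,0,0,0,0,0,0],
])

```text
clock: 2.6
tcp_pos: [0.5051, -0.1592, 0.1213]
orientation: [-2.877, -1.262, 0.002]
contact_force: [-0.3, 0.2, -0.3]
grip_width: 0.0853
```

```bash
python3 w.py .506 -.158 .121 47.5
```

```text
t 2.6 tcp [ 0.5051 -0.1592  0.1213] yaw 47.38 F [-0.3  0.2 -0.3] w 0.08526825761810267 q [ 0.43  0.4  -0.3   1.99  0.16  0.78 -0.7 ]
tool mm [ 1.5 -0.2  0.3] rot [-0.0005  0.0009 -0.0021]
```

Emit:
play_rows([
  [1.5,0,0,0,0,0,120],
  [0,0,0,0,0,0,180],
  [0,0,0,0,0,0,255],
  [0,0,0,0,0,0,255],
  [0,0,0,0,0,0,255],
], force=25)

```text
clock: 3.1
tcp_pos: [0.508, -0.1586, 0.1243]
orientation: [2.874, 1.261, 0.004]
contact_force: [1.1, 0.8, -2.6]
grip_width: 0.0174
```

```bash
python3 w.py .506 -.158 .121 7.4
```

```text
t 3.1 tcp [ 0.508  -0.1586  0.1243] yaw 47.38 F [ 1.1  0.8 -2.6] w 0.01744782614710098 q [ 0.43  0.39 -0.3   1.98  0.16  0.79 -0.71]
tool mm [-0.9 -1.9  3.3] rot [ 0.0034 -0.0023  0.6977]
```

Emit:
play_rows([
  [-0.5,0,3,0,0,0.08,255],
  [-0.5,0,0.5,0,0,0.1,255],
  [0,0,0.5,0,0,0.1,255],
])

```text
clock: 3.4
tcp_pos: [0.5092, -0.1596, 0.1242]
orientation: [3.022, 0.837, 0.01]
contact_force: [-1.1, -1.0, -0.2]
grip_width: 0.0174
```

```bash
python3 w.py .506 -.158 .121 7.4
```

```text
t 3.4 tcp [ 0.5092 -0.1596  0.1242] yaw 30.97 F [-1.1 -1.  -0.2] w 0.01742190865448394 q [ 0.38  0.39 -0.23  1.98  0.13  0.78 -0.96]
tool mm [-1.9 -3.   3.2] rot [ 0.006  -0.0059  0.4114]
```

Emit:
play_rows([
  [-1,-1.5,1,0.003,-0.003,0.1,255],
  [-1,-1,1,0,0,0.1,255],
  [0,0,1,0,0,0.1,255],
])

```text
clock: 3.7
tcp_pos: [0.5093, -0.1593, 0.1238]
orientation: [3.115, 0.358, 0.015]
contact_force: [0.1, 2.4, -0.2]
grip_width: 0.0174
```

```bash
python3 w.py .506 -.158 .121 7.4
```

```text
t 3.7 tcp [ 0.5093 -0.1593  0.1238] yaw 13.11 F [ 0.1  2.4 -0.2] w 0.01744291294447583 q [ 0.32  0.38 -0.16  1.99  0.09  0.77 -1.24]
tool mm [-2.9 -2.1  2.7] rot [ 0.0065 -0.0093  0.0996]
```

Emit:
play_rows([
  [-1.5,-1,1.5,0.006,-0.008,0.09,255],
  [0,0,1,0,0,0,255],
  [0,0,0,0,0,0,255],
])

```text
clock: 4.0
tcp_pos: [0.5069, -0.1584, 0.1206]
orientation: [3.134, 0.214, -0.0]
contact_force: [-0.8, 0.2, -3.7]
grip_width: 0.0178
```

```bash
python3 w.py .506 -.158 .114 7.4; python3 - <<'E'
from h import *
a=shot('side','side2');b=shot('top','top2')
s=cv2.hconcat([cv2.resize(b['color'][170:290,295:400],(400,457)),cv2.resize(a['color'][230:350,220:340],(400,457))]);cv2.imwrite('pics/z2.png',s)
E
```

```text
t 4.0 tcp [ 0.5069 -0.1584  0.1206] yaw 7.83 F [-0.8  0.2 -3.7] w 0.017793547160586152 q [ 0.3   0.39 -0.14  1.99  0.08  0.77 -1.32]
tool mm [-0.9 -0.5  6.6] rot [0.0003 0.0002 0.0075]
```

View pics/z2.png

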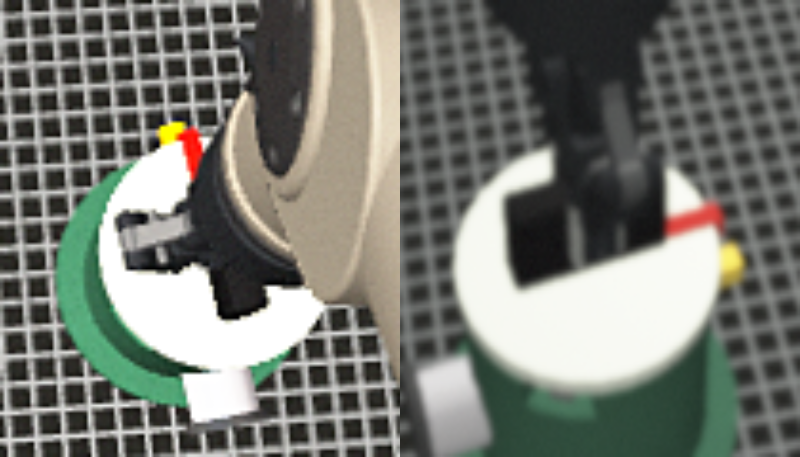

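The red pointer (in the crops, about (700,220) in the side view and (190,140) in the top view) is now close to the lug at (733,262) and (172,133). The lid's weight hangs on the gripper, so I'll lower it.

Emit:
play_rows([
  [-1,-0.5,3,0,0,0.007,255],
  [0,0,3,0,0,0,255],
  [0,0,3,0,0,0,255],
])

```text
clock: 4.4
tcp_pos: [0.5062, -0.1581, 0.1137]
orientation: [3.134, 0.205, 0.001]
contact_force: [-13.8, 4.2, 38.1]
grip_width: 0.0175
```

```bash
python3 w.py .506 -.158 .111 7.4
```

```text
t 4.4 tcp [ 0.5062 -0.1581  0.1137] yaw 7.49 F [-13.8   4.2  38.1] w 0.017508474080661737 q [ 0.3   0.4  -0.14  2.    0.08  0.75 -1.33]
tool mm [-0.2 -0.1  2.7] rot [ 0.0005 -0.0005  0.0015]
```

Emit:
play_rows([
  [0,0,-1,0,0,0,255],
])

```text
clock: 4.5
tcp_pos: [0.5064, -0.1581, 0.1153]
orientation: [3.134, 0.206, 0.002]
contact_force: [-0.3, 0.5, -2.8]
grip_width: 0.0179
```

```bash
python3 w.py .506 -.158 .111 7.4; python3 - <<'E'
from m import *
a=shot('side','side3');b=shot('top','top3')
s=cv2.hconcat([cv2.resize(b['color'][170:290,295:400],(400,457)),cv2.resize(a['color'][230:350,220:340],(400,457))]);cv2.imwrite('pics/z3.png',s)
for d,box,n in((b,(310,200,390,255),'top'),(a,(225,250,335,330),'side')):
  w,_,_=blob(masks(d)['white'],box);w=cv2.erode(w.astype(np.uint8),np.ones((3,3)))
  P=[]
  for y,x in np.argwhere(w):
    if d['depth'][y,x]>0:
      o,v=ray(d,(x,y));P.append(o+v*d['depth'][y,x])
  P=np.array(P);P=P[(P[:,2]<.13)&(P[:,2]>.09)];A=np.c_[P[:,:2]-[.506,-.158],np.ones(len(P))];c=np.linalg.lstsq(A,P[:,2],rcond=None)[0]
  print(n,len(P),'z',np.median(P[:,2]),'fit',c.round(4))
E
```

```text
t 4.5 tcp [ 0.5064 -0.1581  0.1153] yaw 7.51 F [-0.3  0.5 -2.8] w 0.017908705989673868 q [ 0.3   0.39 -0.14  2.    0.08  0.76 -1.33]
tool mm [-0.4 -0.2  4.3] rot [ 0.0008 -0.0012  0.002 ]
top 497 z 0.10419490690517219 fit [-0.     -0.0066  0.1044]
side 1957 z 0.10313062205356216 fit [-0.0018 -0.0074  0.103 ]
```

View pics/z3.png

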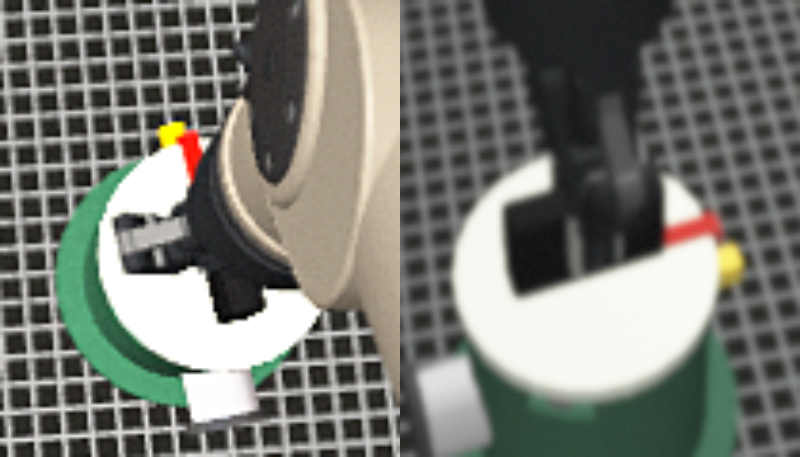

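The flange top measures about 0.1035, against 0.102 when home, and it is level. The keys are in their notches and the lid hangs about 1.5 mm high. I'll lower it, release and retreat.

Emit:
play_rows([
  [0,0,1,0,0,0,255],
  [0,0,0,0,0,0,130],
  [0,0,0,0,0,0,0],
  [0,0,0,0,0,0,0],
  [0,0,0,0,0,0,0],
])

```text
clock: 5.1
tcp_pos: [0.5069, -0.1584, 0.1134]
orientation: [3.134, 0.206, 0.003]
contact_force: [-0.0, 0.2, 0.1]
grip_width: 0.0747
```

```bash
python3 w.py .506 -.158 .22 7.4
```

```text
t 5.1 tcp [ 0.5069 -0.1584  0.1134] yaw 7.51 F [-0.   0.2  0.1] w 0.07473923686371023 q [ 0.3   0.4  -0.14  2.    0.08  0.75 -1.33]
tool mm [  -0.6   -0.4 -106.6] rot [ 0.0009 -0.0018  0.002 ]
```

Emit:
play_rows([
  [0,0,-15,0,0,0,0],
  [0,0,-25,0,0,0,0],
  [0,0,-35,0,0,0,0],
  [0,0,-35,0,0,0,0],
  [0,0,-30,0,0,0,0],
])

```text
clock: 5.6
tcp_pos: [0.5036, -0.1575, 0.2533]
orientation: [-3.132, -0.207, 0.013]
contact_force: [0.4, -0.8, 0.3]
grip_width: 0.0857
```

Emit:
play_rows([
  [-40,20,0,0,0,0,0],
  [-30,40,0,0,0,0,0],
  [-10,45,0,0,0,0,0],
  [-10,45,0,0,0,0,0],
  [0,45,0,0,0,0,0],
])

```text
clock: 6.1
tcp_pos: [0.4439, -0.3625, 0.2612]
orientation: [3.133, 0.229, 0.009]
contact_force: [0.7, -0.3, 0.9]
grip_width: 0.0855
```

Emit:
play_rows([
  [0,40,0,0,0,0,0],
  [0,30,0,0,0,0,0],
  [0,0,0,0,0,0,0],
  [0,0,0,0,0,0,0],
])

```text
clock: 6.5
tcp_pos: [0.4515, -0.4419, 0.2607]
orientation: [3.13, 0.214, 0.007]
contact_force: [0.6, 1.5, -0.6]
grip_width: 0.0855
```

```bash
python3 w.py .506 -.158 .22 7.4; python3 - <<'E'
from m import *
a=shot('side','side4');b=shot('top','top4')
s=cv2.hconcat([cv2.resize(b['color'][170:290,295:400],(400,457)),cv2.resize(a['color'][230:350,220:340],(400,457))]);cv2.imwrite('pics/z4.png',s)
for d,box,n in((b,(310,190,390,265),'top'),(a,(225,250,335,335),'side')):
  P=[]
  for y in range(box[1],box[3]):
   for x in range(box[0],box[2]):
    if d['depth'][y,x]>0:
      o,v=ray(d,(x,y));P.append(o+v*d['depth'][y,x])
  P=np.array(P);f=P[(P[:,2]<.108)&(P[:,2]>.097)];A=np.c_[f[:,:2]-[.506,-.158],np.ones(len(f))];c=np.linalg.lstsq(A,f[:,2],rcond=None)[0]
  k=P[(P[:,2]>.136)&(P[:,2]<.16)]
  print(n,'flange z',np.median(f[:,2]),'fit',c.round(4),'bar',len(k),np.median(k[:,2]),cv2.minAreaRect((k[:,:2]*1000).astype(np.float32)))
  try: u=blob(masks(d)['red'],box)[1];print('red',u,plane(d,u,.102))
  except Exception as e: print(e)
E
```

```text
t 6.5 tcp [ 0.4515 -0.4419  0.2607] yaw 7.84 F [ 0.6  1.5 -0.6] w 0.08545085466354002 q [ 0.66  0.38  0.02  1.64 -0.01  1.12 -0.75]
tool mm [  92.6 -274.    40. ] rot [ 0.0041 -0.0043  0.0076]
top flange z 0.10254710497583991 fit [ 0.0034 -0.001   0.1025] bar 402 0.14223627654186755 ((505.8784484863281, -159.13165283203125), (70.23382568359375, 18.7813663482666), 7.534260272979736)
red [344.96153846 210.51923077] [ 0.55556158 -0.15277744  0.102     ]
side flange z nan fit [0. 0. 0.] bar 0 nan ((0.0, 0.0), (0.0, 0.0), 0.0)
attempt to get argmax of an empty sequence
  return _methods._mean(a, axis=axis, dtype=dtype,
  ret = ret.dtype.type(ret / rcount)
```

View pics/z4.png

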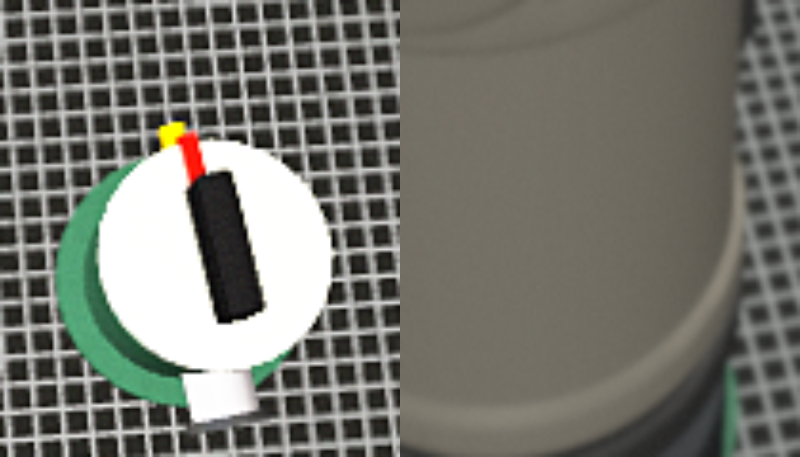

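View pics/side4.png

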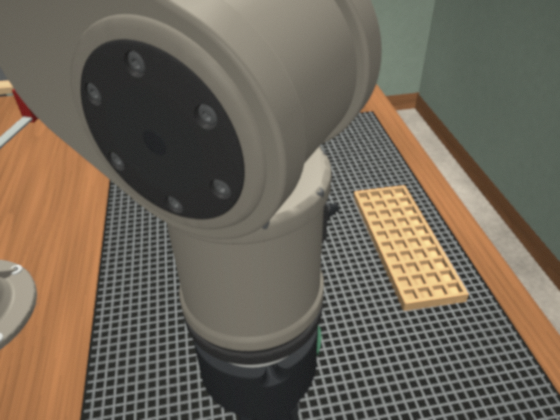

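The top view shows the red pointer at about (345,210), beside the lug. The flange is at 0.1025 and level, and the bar top has come down 10 mm. The bar yaw is 7.5° against 7.5° for the lug. The side view is blocked by the parked arm, but the top-view readings agree with each other and the arm is clear of everything. I'll hand in.

```bash
python3 -c "
from bench import r
print(r.hand_in())"
```

```text
the job is handed in; nothing more can be done
None
```

The green pot's lid is closed. I gripped it by the bar, turned it about 40° clockwise, let it drop into the notches, released it and moved the arm clear. I handed in at 6.5 s on the clock, and no verdict was reported.

**Final checks (top camera):**
- **Height:** the flange top is at 0.1025 m, against 0.102 m when fully home. The bar top came down 10 mm.
- **Level:** the fitted tilt is about 0.004 rad, against the 0.06 rad limit.
- **Angle:** the bar points at 7.5°, and I measured the lug at about 7.5°.
- **Centring:** the lid is within about 1–2 mm of where I first found it. I did not measure the pot's own centre separately.

**Limits of these checks:**
- The parked arm blocked the side camera in the last picture, so the final readings come from the top camera only. An earlier side view, taken while I still held the lid, also showed it level and down to about 1.5 mm above home.
- While I lowered it, the wrist force reached about 38 N briefly (limit 120 N) as the lid met the rim. I backed off before releasing.
- I did not re-measure the grey lid at the end, but the arm never went near it.

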